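Stand the upturned mixing cup on the pharmacy scale

ROBOT

A 6-joint arm with a two-finger parallel gripper is mounted at the origin on the work surface. World frame = base frame: x ahead of the robot, y to its left, z up, the work surface at z = 0. Lengths are in m, angles in rad, forces in N, time in s.
With the tool pointing down it reaches from about 0.375 to 0.975 m from the base axis. Payload 3.8 kg.
Tool frame: the origin (TCP) lies midway between the tips of the shut fingers; the grasp point (between the pads) lies 19 mm behind it; z points along the fingers, y is the line along which they close (so a half turn about z gives the same grasp; the last joint's range is limited). The gripper opens to 88 mm and grips with 3 to 60 N. Pads are 18 mm wide; open, the fingers measure 123 mm over their backs; the gripper's body (75 mm by 187 mm) begins 45 mm behind the grasp point.
Start: joints at [-1.3, 0.264, 1.604, -0, 1.274, -0.037], TCP at [0.204, -0.643, 0.239] pointing down, gripper open.
Joint ranges: [-2.63, 2.63], [-0.94, 2.18], [0.31, 2.57], [-1.31, 4.45], [0, 2.66], [-2.55, 2.55]. Speed limits (rad/s): [2.57, 2.57, 3.14, 3.14, 3.14, 3.14].

INTERFACE

Orientations are given as a rotation vector (axis times angle).
In Python, from cell import manip, inverse_kinematics, cams, order gives the robot as it stands. Calls block until the motion is done:
- manip.move_pose(position, orientation): joint-space move of the TCP to a pose.
- manip.move_linear(position, rate=0.15, rot=None): straight line of the TCP; rot=None keeps the orientation; rate is the mean speed in m/s.
- manip.set_joints(angles): joint-space move.
- manip.set_gripper(opening, force=None): finger opening in m; force is the grip in N (None keeps the last); returns when the fingers have stopped.
- manip.dwell(seconds).
- inverse_kinematics(position, orientation): joint angles nearest the present ones, or None.
- manip.state(): the state.
- cams.capture(name): name is "scene" or "side" or "wrist"; returns a dict with "image" (420x560x3 uint8, blue, green, red), "z_map" (420x560 float32, m along the optical axis (not along the pixel's ray), 0 where there is no reading), "intrinsics" (3x3 intrinsics, pixels), "position" and "orientation" of the camera in the world; the wrist camera has in their place "T_tool_cam" (4x4, takes a point from camera to tool coordinates, whose origin is the TCP and whose axes are the flange's). Camera axes: x right, y down, z forward; pixel columns grow to the right and rows downward; lengths in m; the calibration is good to about 2 mm. A picture is of the moment at which its call begins: read the wrist's pose just before it.
A pose or a line that the arm cannot do raises manip.IKError and nothing moves.
- order.close_job(): hands the job in; it is judged then, once.
The state is a dict: "clock": time; "joint_pos": joint angles; "joint_velocities": joint speeds; "tau": joint torques, N m; "tool_pos": TCP position; "tcp_rot": TCP orientation; "contact_force": force on the tool from outside, world axes, zero at the start; "moment": the same for the moment, N m; "gripper_width": finger opening in m; "grasp_force": force on a finger pad.
Only numpy, scipy, OpenCV 4.12 (cv2) and the standard library are available. Lean on these libraries where they do the work, as an engineer would, in place of code of your own. Each camera call takes 0.05 s, during which the arm holds its last target. There are 200 camera calls.

TASK

The eight-sided white mixing cup has been left upside down on the pharmacy counter. Turn it the right way up and set it down gently, mouth up, in the middle of the scale's steel pan, ready for weighing. Leave the round cup, bottles, jar and cartons standing where they are.

Things in the scene. Friction and masses are not known exactly. Their poses are not given: they have to be found in the camera images.
- cup: the mixing cup: white plastic, straight walls with eight flat sides, 60 mm across flats (65 corners), 85 mm tall, walls 4 mm, base 6 mm, about 0.12 kg; starts mouth-down. Origin: centre of its open mouth; z runs from mouth to closed base (up at the start, down at the end); x, y and the 45 degree directions between are square to the flats. Lies still on a flat side, its axis then 30 mm up.
- scale: the bench scale, fixed to the counter: grey housing 210 x 180 mm, 46 mm high, with a round steel pan, black display and two white keys. Origin on the counter under the middle of the pan; along its own x the housing runs from -130 mm (display end) to +80 mm, and 90 mm either way in y; z up.
- scale_pan (a point): centre of the upper face of the scale's round steel pan, 150 mm across, 60 mm above the counter; the pan is rigid and does not give
- round_cup: bystander: small round white plastic cup, also upside down, 68 mm across its mouth, 48 mm across its base, 55 mm tall; origin at the centre of the mouth on the counter
- dropper: bystander: slim white dropper bottle, 32 mm across, 75 mm tall, red cap; origin at the centre of its underside
- syrup_tall: bystander: brown syrup bottle, 68 mm across, 180 mm tall; origin at the centre of its underside
- syrup_small: bystander: brown syrup bottle, 54 mm across, 130 mm tall; origin at the centre of its underside
- jar: bystander: white pill jar, 62 mm across, 80 mm tall; origin at the centre of its underside
- carton_flat: bystander: flat medicine carton lying down, 60 x 120 x 28 mm; origin at the centre of its underside
- carton_cube: bystander: medicine carton, 70 x 90 x 50 mm; origin at the centre of its underside

How it is judged:
At the end, for the whole second after the job is handed in: The eight-sided cup stands mouth up (within about 8 degrees of upright) with its base on the scale's pan (mouth 79 to 91 mm above the pan), its middle within 30 mm of the pan's centre, and at rest (angle between cup's own z axis and vertical above 3 rad and horizontal distance between cup and scale_pan below 0.03 m and z of cup in the frame of scale_pan between 0.079 and 0.091 m and linear speed of cup below 0.02 m/s and angular speed of cup below 0.2 rad/s); the robot touches nothing.
It fails at once if the cup is dropped or pressed hard on the scale (over 40 N) (contact force between cup and scale above 40 N).
It fails at once if one of the bystanders is knocked over or shifted by more than 40 mm (distance of any of round_cup, dropper, syrup_tall, syrup_small, jar, carton_flat, carton_cube from where it was at the start of the episode above 0.04 m or angle between any of round_cup, dropper, syrup_tall, syrup_small, jar, carton_flat, carton_cube's own z axis and vertical above 0.6 rad).
It also fails if it takes over 64 s, if anything falls off the work surface, if the arm or the gripper's body presses on something with over 40 N, if the wrist force passes 120 N, or if a joint passes its speed limit or range.

## Working session

There is one attempt and no reset: what is moved stays moved. The work goes in short steps, each a Python script; the robot and the scene stay as the last script left them, time stands still between calls to the robot, and variables do not carry over. Pictures are saved under pics/ and viewed, at most 10 in all, crops included, and the job is handed in when it is done.

```bash
ls; mkdir -p pics
python3 - <<'E'
from cell import manip,cams
import cv2,numpy as np
s=manip.state();print(s['clock'],s['tool_pos'],s['tcp_rot'])
ims=[]
for n in("scene","side"):
    c=cams.capture(n);np.savez(f'pics/{n}.npz',**c);print(n,c['position'],c['orientation'],c['intrinsics'].tolist() if hasattr(c['intrinsics'],'tolist') else c['intrinsics'])
    cv2.imwrite(f'pics/{n}0.png',c['image'])
E
```

```text
pics
0.0 [ 0.20428836 -0.64260302  0.23740989] [-3.10231911e+00 -4.81166243e-01  4.20941241e-04]
scene [ 1.61987103 -0.39191762  1.09035919] [-1.98282693 -1.35749003  0.56842166] [[504.744045325513, 0.0, 277.4742976843576], [0.0, 504.744045325513, 213.80590429690818], [0.0, 0.0, 1.0]]
side [0.15901514 0.94906849 0.84491023] [-0.52494191  2.58284979 -1.29568828] [[395.4025278908624, 0.0, 278.2791477259121], [0.0, 395.4025278908624, 217.89291220092286], [0.0, 0.0, 1.0]]
```

View pics/scene0.png

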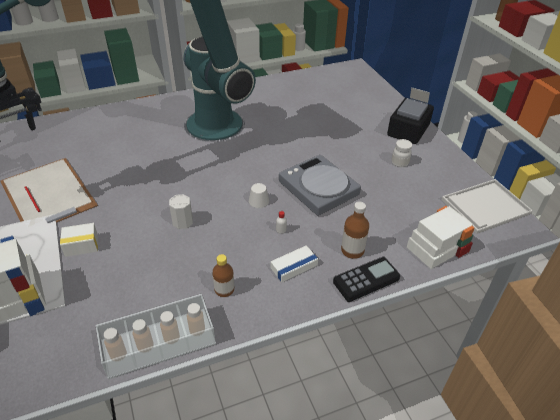

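View pics/side0.png

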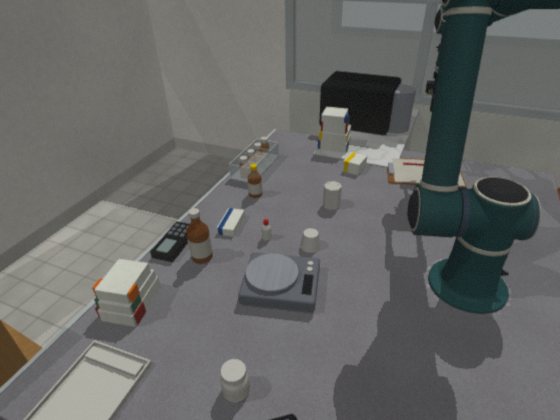

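Scene view: eight-sided cup at (181,211), round cup (259,195), dropper (281,222), pan centre (325,181), small syrup (223,277), carton_flat (295,263), carton_cube (78,237). Now coarse positions, and an IK feasibility check for a level-tool grasp.

```bash
cat > h.py <<'E'
import numpy as np,cv2
from scipy.spatial.transform import Rotation as R
def world(c,P=None,Rm=None):
    K=c['intrinsics'];z=c['z_map'];v,u=np.indices(z.shape)
    p=np.stack([(u-K[0,2])/K[0,0]*z,(v-K[1,2])/K[1,1]*z,z],-1)
    if Rm is None: Rm=R.from_rotvec(c['orientation']).as_matrix();P=c['position']
    w=p@Rm.T+P; w[z==0]=np.nan
    return w
def load(n): return dict(np.load(f'pics/{n}.npz'))
def tool(az,roll,pitch=0.):
    """tool z along azimuth az, pitched down by pitch; roll=0: tool x up"""
    M=R.from_euler('z',az)*R.from_euler('y',pitch)
    B=M.as_matrix()@np.array([[0,0,1],[0,1,0],[1,0,0]])@np.diag([1,-1,1]) # cols x=up,y,z=fwd
    return (R.from_matrix(B)*R.from_euler('z',roll)).as_rotvec()
E
python3 - <<'E'
from h import *
from cell import inverse_kinematics as ik, manip
for n,seeds in(("scene",{'cup':(181,203),'round':(259,190),'pan':(325,181),'drop':(281,222),'tall':(355,235),'small':(223,277),'flat':(295,258),'cube':(78,233),'jar':(402,147)}),("side",{'cup':(332,190),'round':(311,235),'pan':(272,272),'drop':(266,230)})):
    w=world(load(n))
    for k,(u,v) in seeds.items(): print(n,k,w[v,u].round(3))
    p=w[seeds['cup'][1],seeds['cup'][0]]
    m=(np.linalg.norm(w[...,:2]-p[:2],axis=2)<.08)&(abs(w[...,2]-.085)<.006)
    q=w[m];print('cup top',q.mean(0),q.min(0),q.max(0),m.sum())
    p=w[seeds['pan'][1],seeds['pan'][0]]
    m=(np.linalg.norm(w[...,:2]-p[:2],axis=2)<.12)&(abs(w[...,2]-.06)<.005)
    q=w[m];print('pan',q.mean(0),q.min(0),q.max(0),m.sum())
    if n=='scene': cup=None
    m=(np.linalg.norm(w[...,:2]-w[seeds['cup'][1],seeds['cup'][0]][:2],axis=2)<.08)&(abs(w[...,2]-.085)<.006);c=w[m].mean(0)
    if n=='scene': C=c;P=q.mean(0)
for nm,X,z in(('cup',C,.055),('pan',P,.09)):
  a0=np.arctan2(X[1],X[0])
  for da in np.radians([-60,-30,0,30,60]):
    for roll in(-np.pi/2*0,np.pi/2,np.pi,-np.pi/2):
      t=np.array([X[0],X[1],z])+.019*np.array([np.cos(a0+da),np.sin(a0+da),0])
      q=ik(t,tool(a0+da,roll))
      if q is not None and roll in(0,np.pi):print(nm,round(np.degrees(a0+da)),round(roll,2),np.round(q,2))
E
```

```text
scene cup [ 0.496 -0.24   0.087]
scene round [0.489 0.006 0.056]
scene pan [0.525 0.218 0.059]
scene drop [0.64 0.02 0.05]
scene tall [0.808 0.17  0.102]
scene small [ 0.805 -0.206  0.083]
scene flat [0.77  0.011 0.031]
scene cube [ 0.478 -0.539  0.052]
scene jar [0.479 0.526 0.082]
cup top [ 0.4873467  -0.24410656  0.08584831] [ 0.45191656 -0.27528554  0.07912553] [ 0.5208324  -0.21182676  0.090972  ] 267
pan [0.52195454 0.21618468 0.06095477] [0.43927676 0.14106927 0.05500222] [0.59611512 0.2930732  0.06499762] 1084
side cup [ 0.477 -0.212  0.084]
side round [0.47  0.024 0.058]
side pan [0.515 0.224 0.059]
side drop [0.621 0.039 0.044]
cup top [ 0.48382761 -0.23846787  0.08528351] [ 0.45297    -0.27500883  0.0794197 ] [ 0.5156732  -0.20620145  0.08947169] 153
pan [0.51552773 0.22408547 0.06105134] [0.44289655 0.14400883 0.05504993] [0.59225773 0.29526119 0.06498181] 1603
cup -57 -0.0 [-0.    0.77  2.45  4.13  1.61 -1.51]
cup -57 3.14 [-0.    0.77  2.45  4.13  1.61  1.64]
cup 3 -0.0 [-1.09  0.77  2.45  1.99  1.6  -1.64]
cup 3 3.14 [-1.09  0.77  2.45  1.99  1.6   1.5 ]
cup 33 -0.0 [-1.14  0.79  2.15  1.42  1.6  -1.38]
cup 33 3.14 [-1.14  0.79  2.15  1.42  1.6   1.76]
pan -8 -0.0 [ 0.83  0.66  2.45  4.1   1.56 -1.59]
pan -8 3.14 [0.83 0.66 2.45 4.1  1.56 1.55]
pan 52 -0.0 [-0.19  0.66  2.45  2.03  1.56 -1.55]
pan 52 3.14 [-0.19  0.66  2.45  2.03  1.56  1.59]
pan 82 -0.0 [-0.26  0.72  2.15  1.45  1.61 -1.3 ]
pan 82 3.14 [-0.26  0.72  2.15  1.45  1.61  1.84]
```

Run:
```python
from h import *
from cell import manip,cams,inverse_kinematics as ik
manip.move_pose([0.42,-0.30,0.33],R.from_euler('x',np.pi).as_rotvec())
s=manip.state();c=cams.capture('wrist')
T=c['T_tool_cam'];print(T.round(3).tolist(),s['clock'],np.round(s['joint_pos'],2))
Rt=R.from_rotvec(s['tcp_rot']).as_matrix()
c['P']=Rt@T[:3,3]+s['tool_pos'];c['Rm']=Rt@T[:3,:3]
np.savez('pics/w1.npz',**c);cv2.imwrite('pics/w1.png',c['image'])
w=world(c,c['P'],c['Rm'])
m=(np.linalg.norm(w[...,:2]-[.486,-.241],axis=2)<.07)&(abs(w[...,2]-.085)<.008)
print(m.sum(),w[m].mean(0) if m.any() else 0)
np.save('pics/m1.npy',m)
# joint solutions
```

```text
[[-0.001, -0.957, -0.291, 0.075], [1.0, -0.001, -0.0, 0.0], [0.0, -0.291, 0.957, -0.147], [0.0, 0.0, 0.0, 1.0]] 1.6333 [-0.67 -0.08  1.82 -0.    1.41  0.9 ]
3136 [ 0.48554645 -0.24341099  0.08584734]
```

View pics/w1.png

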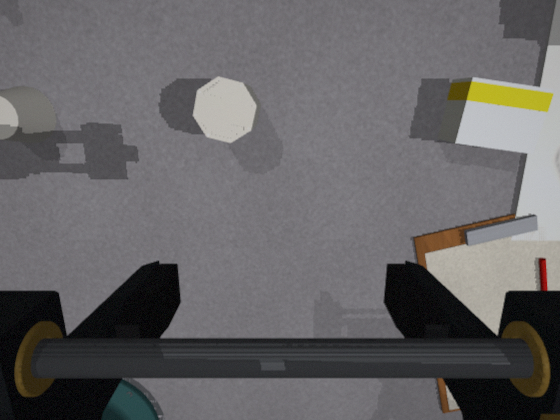

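Wrist view: the cup's octagonal base at (225,110), gripper fingers at the bottom; the camera sits 75 mm to the tool's +x. Next I measure octagon and scale orientation, then look at the gripper held level.

Run:
```python
from h import *
from cell import manip,cams,inverse_kinematics as ik
c=load('w1');m=np.load('pics/m1.npy').astype(np.uint8)
K=c['intrinsics'];ct=max(cv2.findContours(m,cv2.RETR_EXTERNAL,cv2.CHAIN_APPROX_NONE)[0],key=cv2.contourArea)[:,0,:].astype(float)
d=np.c_[(ct-K[:2,2])/K[0,0],np.ones(len(ct))]@c['Rm'].T
q=(c['P']+d*((.085-c['P'][2])/d[:,2:]))[:,:2]
a=np.radians(np.arange(0,180,3));W=np.array([np.ptp(q@[np.cos(t),np.sin(t)]) for t in a])
ph=np.angle(np.sum(W*np.exp(-8j*a)));# W~cos(8a+ph): min -> 8a+ph=pi
ctr=cv2.minEnclosingCircle(q.astype(np.float32))
print('ctr',ctr,'flat normal az deg',np.degrees((np.pi-ph)/8)%45,W.min(),W.max())
# scale: display (dark) vs pan centre in scene
s=load('scene');w=world(s)
hm=(np.linalg.norm(w[...,:2]-[.518,.22],axis=2)<.19)&(w[...,2]>.035)&(w[...,2]<.053)&(s['image'].max(2)<150)
hm&=(w[...,0]<.66)&(w[...,1]>.08)
r=cv2.minAreaRect(w[hm][:,:2].astype(np.float32));print('housing',r)
print('disp',w[163,311],'jar',w[147,402])
pm=(np.linalg.norm(w[...,:2]-[.518,.22],axis=2)<.085)&(w[...,2]>.056)&(w[...,2]<.064)
print('pan',cv2.minEnclosingCircle(w[pm][:,:2].astype(np.float32)))
# level pose high near pick
az=0.2;p=np.array([.40,-.35,.30])
q=ik(p,tool(az,0));print(q)
if q is not None:
    manip.set_joints(q)
    for n in('scene','side'):
        x=cams.capture(n);np.savez(f'pics/{n}1.npz',**x);cv2.imwrite(f'pics/{n}1.png',x['image'])
    S=manip.state();print(S['clock'],S['contact_force'])
a=cv2.imread('pics/scene1.png')[:280,:400];b=cv2.imread('pics/side1.png')[:280,200:560]
cv2.imwrite('pics/lev.png',cv2.resize(np.hstack([a,b]),None,fx=1.05,fy=1.05))
```

```text
ctr ((0.484904021024704, -0.243322491645813), 0.03255699202418327) flat normal az deg 31.429419630349194 0.06033810866033701 0.06461027722340384
housing ((0.49434807896614075, 0.21266141533851624), (0.22054149210453033, 0.18748898804187775), 13.87264347076416)
disp [0.41200045 0.22002328 0.04898869] jar [0.47889051 0.52613149 0.08249919]
pan ((0.516917884349823, 0.21758663654327393), 0.07937851548194885)
[-1.47177722  0.1707212   2.3349601   1.48945668  1.63070394 -0.93732348]
3.4 [ 0.18709107  0.39023555 -0.07778004]
```

View pics/lev.png

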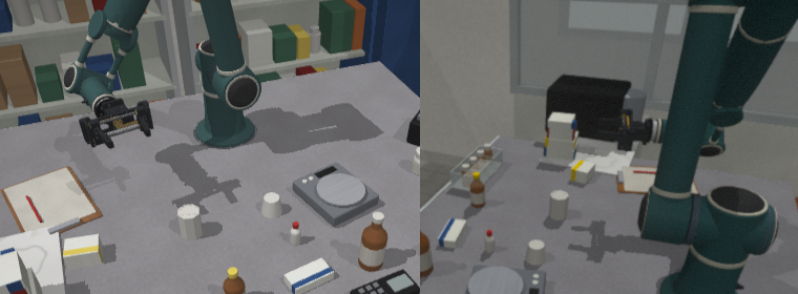

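The level gripper is at about (115,120) in the left crop. The wrist knuckle at (85,80) looks bulky, so I measure the clearance below the tool axis from depth.

Run:
```python
from h import *
from cell import manip
S=manip.state();Rt=R.from_rotvec(S['tcp_rot']).as_matrix()
pts=[]
for n in('scene1','side1'):
    c=load(n);w=world(c);k=np.linalg.norm(w-S['tool_pos'],axis=2)<.45
    pts.append((w[k&(w[...,2]>.1)]-S['tool_pos'])@Rt)
p=np.vstack(pts);p=p[(abs(p[:,1])<.13)]
for b in np.arange(-.36,.02,.02):
    k=(p[:,2]>=b)&(p[:,2]<b+.02)
    if k.sum()>3: print(round(b,2),k.sum(),'x(up)',p[k,0].min().round(3),p[k,0].max().round(3),'y',p[k,1].min().round(3),p[k,1].max().round(3))
```

```text
-0.36 271 x(up) -0.053 0.222 y -0.128 0.07
-0.34 1085 x(up) -0.064 0.231 y -0.13 0.07
-0.32 651 x(up) -0.045 0.235 y -0.129 0.068
-0.3 812 x(up) -0.022 0.237 y -0.13 0.055
-0.28 123 x(up) 0.001 0.22 y -0.13 0.036
-0.26 97 x(up) -0.004 0.04 y -0.032 0.049
-0.24 95 x(up) -0.007 0.041 y -0.031 0.04
-0.22 87 x(up) -0.033 0.041 y -0.036 0.037
-0.2 272 x(up) -0.03 0.041 y -0.045 0.038
-0.18 204 x(up) -0.032 0.04 y -0.038 0.037
-0.16 404 x(up) -0.032 0.042 y -0.046 0.038
-0.14 180 x(up) -0.018 0.042 y -0.048 0.017
-0.12 354 x(up) -0.032 0.038 y -0.098 0.094
-0.1 758 x(up) -0.034 0.04 y -0.097 0.094
-0.08 903 x(up) -0.036 0.04 y -0.091 0.087
-0.06 169 x(up) -0.022 0.029 y -0.073 0.085
-0.04 157 x(up) -0.01 0.015 y -0.064 0.061
-0.02 188 x(up) -0.01 0.016 y -0.065 0.06
0.0 19 x(up) -0.005 0.012 y -0.053 0.056
```

Wrist knuckle reaches about 64 mm below the tool axis at 0.34 m behind the TCP, and nothing protrudes at the camera. Plan: grasp at 40 mm height with the tool pitched 7° down, roll 180°, and place pitched about 3° up. The remaining 4° is taken up by the cup pivoting in the pads. First, check IK for the whole plan.

Run:
```python
from h import *
from cell import manip,inverse_kinematics as ik
C=np.array([.485,-.243,.040]);PAN=np.array([.517,.219,.105])
rd=np.radians
def tcp(c,az,roll,pitch,g=.015):
    r=tool(az,roll,pitch);return c+g*R.from_rotvec(r).as_matrix()[:,2],r
for az in(-58.6,-13.6,31.4,76.4):
  for back,up in((0,0),(.13,0),(.13,.1),(0,.2)):
    c=C-back*np.array([np.cos(rd(az)),np.sin(rd(az)),0])+[0,0,up]
    q=ik(*tcp(c,rd(az),0,rd(7)));print('pick',az,back,up,None if q is None else np.round(q,2))
for az in range(-30,61,10):
  for up in(0,.2):
    q=ik(*tcp(PAN+[0,0,up],rd(az),np.pi,rd(-3)));print('place',az,up,None if q is None else np.round(q,2))
```

```text
pick -58.6 0 0 [ 0.02  0.69  2.46  4.19  1.46 -1.56]
pick -58.6 0.13 0 None
pick -58.6 0.13 0.1 None
pick -58.6 0 0.2 [ 0.02  0.05  2.55  4.32  1.2  -2.08]
pick -13.6 0 0 None
pick -13.6 0.13 0 None
pick -13.6 0.13 0.1 None
pick -13.6 0 0.2 None
pick 31.4 0 0 [-1.15  0.73  2.2   1.42  1.48 -1.36]
pick 31.4 0.13 0 [-1.42  0.75  2.14  1.16  1.55 -1.34]
pick 31.4 0.13 0.1 [-1.42  0.52  2.19  1.16  1.62 -1.18]
pick 31.4 0 0.2 [-1.15  0.27  2.26  1.39  1.54 -0.97]
pick 76.4 0 0 [-0.97  0.91  1.7   0.86  1.81 -1.17]
pick 76.4 0.13 0 [-1.1   1.01  1.47  0.77  1.95 -1.12]
pick 76.4 0.13 0.1 [-1.1   0.86  1.51  0.8   2.02 -1.04]
pick 76.4 0 0.2 [-0.97  0.59  1.75  0.93  1.97 -0.96]
place -30 0 None
place -30 0.2 None
place -20 0 [0.94 0.68 2.34 4.42 1.59 1.45]
place -20 0.2 [0.94 0.15 2.4  4.45 1.46 1.  ]
place -10 0 [0.88 0.67 2.43 4.19 1.6  1.54]
place -10 0.2 [0.88 0.06 2.51 4.24 1.34 1.06]
place 0 0 [0.76 0.67 2.52 3.91 1.66 1.6 ]
place 0 0.2 None
place 10 0 None
place 10 0.2 None
place 20 0 None
place 20 0.2 None
place 30 0 None
place 30 0.2 None
place 40 0 [-0.05  0.67  2.56  2.38  1.69  1.51]
place 40 0.2 None
place 50 0 [-0.18  0.67  2.49  2.09  1.63  1.56]
place 50 0.2 [-0.18  0.    2.56  2.05  1.34  2.08]
place 60 0 [-0.24  0.67  2.4   1.85  1.6   1.64]
place 60 0.2 [-0.24  0.1   2.46  1.83  1.46  2.13]
```

```bash
cat >> h.py <<'E'
C=np.array([.485,-.243,.040]);PAN=np.array([.517,.219,.105]);rd=np.radians
def tcp(c,az,roll,pitch,g=.015):
    r=tool(az,roll,pitch);return c+g*R.from_rotvec(r).as_matrix()[:,2],r
E
python3 - <<'E'
from h import *
from cell import manip,cams
az=rd(31.4);b=.13*np.array([np.cos(az),np.sin(az),0])
def st(t):
    s=manip.state();print(t,round(s['clock'],2),s['tool_pos'].round(4),np.round(s['contact_force'],1),round(s['gripper_width'],4),np.round(s['grasp_force'],1))
manip.set_gripper(.088)
manip.move_pose(*tcp(C-b+[0,0,.1],az,0,rd(7)))
manip.move_linear(tcp(C-b,az,0,rd(7))[0]);st('down')
manip.move_linear(tcp(C,az,0,rd(7))[0],rate=.08);st('in')
manip.set_gripper(.05,20);st('grip')
manip.move_linear(tcp(C+[0,0,.2],az,0,rd(7))[0],rate=.12);st('lift')
for n in('scene','side'):
    x=cams.capture(n);np.savez(f'pics/{n}2.npz',**x);cv2.imwrite(f'pics/{n}2.png',x['image'])
cv2.imwrite('pics/lift.png',np.hstack([cv2.imread('pics/scene2.png')[:300,:400],cv2.imread('pics/side2.png')[:300,160:560]]))
E
```

```text
down 5.13 [ 0.3868 -0.3035  0.0391] [ 0.1 -0.5 -0.3] 0.0876 0.0
in 6.91 [ 0.4976 -0.2357  0.0382] [ 0.  -0.1 -0.3] 0.0876 0.0
grip 7.44 [ 0.4977 -0.2353  0.0382] [-1.7 -0.4 -0.7] 0.06 20.0
lift 9.26 [ 0.4976 -0.2351  0.2375] [ 1.  -0.8 -1.4] 0.0598 20.0
```

View pics/lift.png

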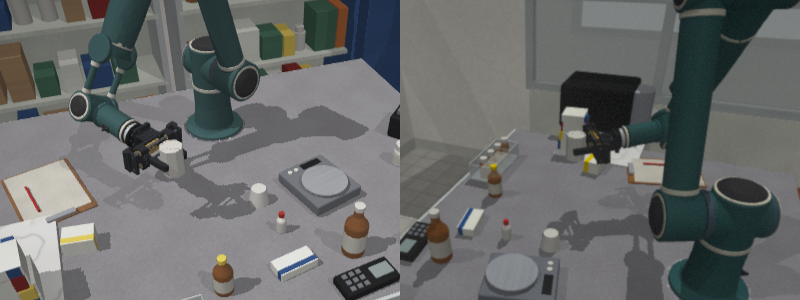

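The cup is held level and lifted, at (172,160) on the left, with a 60 mm grip. Now swing over, flip, and measure the cup above the pan.

Run:
```python
from h import *
from cell import manip,cams,inverse_kinematics as ik
az=rd(-12)
q1=np.array(ik(*tcp(PAN+[0,0,.2],az,np.pi,rd(-3))));print(q1.round(2))
assert q1[3]>3.5 and q1[5]>0
manip.set_joints(q1)
manip.move_linear(tcp(PAN+[0,0,.05],az,np.pi,rd(-3))[0],rate=.12)
s=manip.state();print(s['clock'],s['tool_pos'],s['contact_force'].round(1),s['gripper_width'])
ims=[]
for n in('scene','side'):
    x=cams.capture(n);np.savez(f'pics/{n}3.npz',**x);w=world(x)
    k=(np.linalg.norm(w[...,:2]-PAN[:2],axis=2)<.075)&(w[...,2]>.08)&(x['image'].min(2)>110)
    p=w[k];print(n,k.sum(),p.min(0).round(3),p.max(0).round(3))
    t=p[p[:,2]>p[:,2].max()-.008];print('rim ctr',cv2.minEnclosingCircle(t[:,:2].astype(np.float32)))
    r,c=(60,200) if n=='scene' else (160,160)
    ims.append(cv2.resize(x['image'][r:r+200,c:c+200],(400,400)))
cv2.imwrite('pics/over.png',np.hstack(ims))
```

```text
[0.89 0.08 2.49 4.28 1.37 1.05]
13.2083 [0.53177864 0.21601918 0.15633625] [-0.3  1.5 -0.4] 0.05956317550048967
scene 559 [0.459 0.186 0.108] [0.554 0.268 0.204]
rim ctr ((0.5182079672813416, 0.2182166874408722), 0.034021250903606415)
side 147 [0.484 0.188 0.112] [0.55  0.252 0.2  ]
rim ctr ((0.520042359828949, 0.2200981080532074), 0.03299972414970398)
```

View pics/over.png

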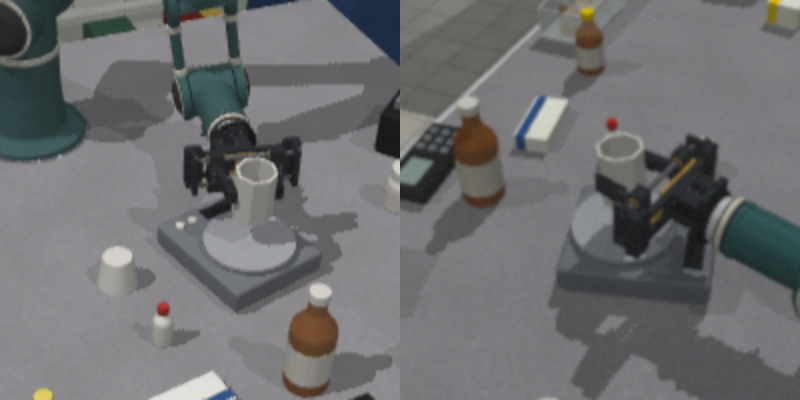

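Both views show the cup mouth-up above the pan, rim centre about (0.519, 0.219). Now a guarded descent with a light grip.

Run:
```python
from h import *
from cell import manip,cams
az=rd(-12);f=lambda z:tcp(np.r_[PAN[:2],z],az,np.pi,rd(-3))[0]
manip.set_gripper(.05,10)
manip.move_linear(f(.113),rate=.08);manip.dwell(.3)
b=manip.state();bf=np.array(b['contact_force']);print(b['tool_pos'],bf.round(2))
z=.113
while z>.1005:
    z-=.001;manip.move_linear(f(z),rate=.02);manip.dwell(.1)
    s=manip.state();d=s['contact_force']-bf;print(round(z,4),s['tool_pos'][2].round(4),d.round(2),np.round(s['moment']-b['moment'],2))
    if d[2]>5:break
print(manip.state()['clock'])
x=cams.capture('scene');w=world(x)
k=(np.linalg.norm(w[...,:2]-PAN[:2],axis=2)<.06)&(w[...,2]>.12)&(x['image'].min(2)>110)
p=w[k];print(p.max(0));cv2.imwrite('pics/set.png',cv2.resize(x['image'][100:260,220:420],(800,640))[:600])
```

```text
[0.53171409 0.21597459 0.11430439] [-0.59  0.43 -1.  ]
0.112 0.1128 [ 1.08 -1.35 -0.04] [ 0.04 -0.04  0.05]
0.111 0.1117 [ 0.3  -0.53 -0.74] [ 0.03 -0.02 -0.01]
0.11 0.1108 [-0.06 -0.27  0.01] [ 0.04 -0.03 -0.03]
0.109 0.1098 [ 1.44 -0.55 -0.62] [0.05 0.05 0.02]
0.108 0.1087 [ 0.25 -0.79 -0.3 ] [0.06 0.06 0.  ]
0.107 0.1079 [ 0.67 -0.04  0.11] [-0.03 -0.06  0.01]
0.106 0.1077 [-3.04 -0.87  7.51] [-0.24 -0.94 -0.09]
16.95
[0.55311351 0.25281998 0.15301004]
```

Contact at the expected height. Ease the grip so the cup can pivot flat, lower a little more, then release.

Run:
```python
from h import *
from cell import manip,cams
az=rd(-12);f=lambda z:tcp(np.r_[PAN[:2],z],az,np.pi,rd(-3))[0]
def st(t):
    s=manip.state();print(t,round(s['clock'],2),s['tool_pos'].round(4),np.round(s['contact_force'],1),round(s['gripper_width'],4));return s
manip.set_gripper(.05,3);st('soft')
for z in(.1055,.105,.1045):
    manip.move_linear(f(z),rate=.02);manip.dwell(.1)
    if st(z)['contact_force'][2]>8:break
manip.set_gripper(.088);manip.dwell(.5);st('open')
def look(t):
    x=cams.capture('scene');w=world(x)
    k=(np.linalg.norm(w[...,:2]-PAN[:2],axis=2)<.06)&(w[...,2]>.137)&(w[...,2]<.155)&(x['image'].min(2)>110)
    p=w[k];print(t,p.max(0),cv2.minEnclosingCircle(p[:,:2].astype(np.float32)));return x
look('before')
manip.move_linear(f(.28),rate=.1);st('up')
x=look('after');y=cams.capture('side')
cv2.imwrite('pics/end.png',np.hstack([cv2.resize(x['image'][60:260,200:400],(400,400)),cv2.resize(y['image'][160:360,160:360],(400,400))]))
```

```text
soft 17.22 [0.5317 0.2161 0.107 ] [-1.7  0.6  4.3] 0.0605
0.1055 17.57 [0.5317 0.216  0.1063] [-2.1 -0.3  4.3] 0.0601
0.105 17.92 [0.5317 0.216  0.1058] [-2.8  0.6  3.8] 0.0599
0.1045 18.27 [0.5317 0.216  0.1053] [-1.8  1.   3.7] 0.0602
open 19.35 [0.5317 0.2159 0.1053] [0.1 0.  0.2] 0.0882
before [0.54765967 0.24942701 0.15036692] ((0.5131585597991943, 0.21950596570968628), 0.0347888208925724)
up 21.31 [0.5316 0.2158 0.2801] [-0.3 -0.5 -0.3] 0.0879
after [0.54696899 0.24942122 0.150873  ] ((0.5163803100585938, 0.22163498401641846), 0.03563189506530762)
```

View pics/end.png

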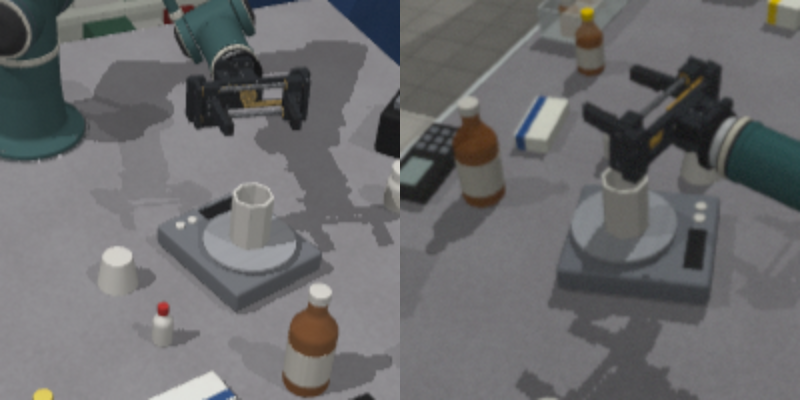

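The cup stands mouth-up in the middle of the pan (left crop about (250,215)), the gripper is clear, and the bystanders are where they were.

```bash
python3 -c "
from cell import order
print(order.close_job())"
```

```text
the job is handed in; nothing more can be done
None
```

The cup is standing mouth up in the middle of the scale's pan, its centre within a few millimetres of the pan's; the gripper is clear of it, the bystanders in view look unmoved, and I handed the job in after about 21 s of robot time (it returned no verdict).

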